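# Slide the brass candlestick onto its mat

## Task

Push the tall brass candlestick across the chest top with your fingertips, low down on its round base, until the base stands wholly on the round blue mat. Keep it upright and sliding all the way: do not grip it, lift it, shove it hard or touch its stem or candle, and leave the black candlestick and the other things alone.

Things in the scene. Friction and masses are not known exactly. Their poses are not given: they have to be found in the camera images.
- brass_candlestick: round base of the candlestick to push: brass, loose, 0.3 to 0.6 kg in all, 280 mm tall. Base 60 mm across, upright rim from 0 to 20 mm up, then sloping in to a slim stem at 28 mm. Origin: centre of the underside, z up. It stands left or right of the mat. Slides on the bare top under some 2 to 6 N, stops when the push stops; pushed above the base it tips
- brass_candlestick_stem: the slim upper part fixed rigidly to the brass base, not to be touched: brass stem 14 to 16 mm thick from 28 to 120 mm up, cup 32 mm across at 130 to 150 mm, white candle 20 mm thick to 255 mm, yellow flame-shaped tip to 280 mm. Same origin and axes as the brass base
- mat: round blue mat lying flat on the chest top, 100 mm in diameter, thinner than 1 mm and fixed: things slide on to it without any step. Origin: its centre
- black_candlestick: a candlestick of the same shape and size in dark metal with a white candle, loose, standing on the other side of the mat; leave it alone. Origin: centre of the underside
- succulent: succulent in a round white pot 82 mm across, 140 mm high with its leaves, loose, beyond the mat; leave it alone. Origin: centre of the underside
- clock: black bedside clock, 50 x 100 x 55 mm (x, y, z), loose, beyond the mat; leave it alone. Origin: centre of the underside
- dish: small reddish-brown dish, 90 mm across and 22 mm high, loose, beyond the mat; leave it alone. Origin: centre of the underside

How it is judged (in metres and radians):
On the way:
1. the fingers push the brass base along the chest top (contact force between the fingers and brass_candlestick above 0.2 N and distance of brass_candlestick from where it was at the start of the episode above 0.02 m), for 0.05 s.
At the end, for the whole second after the job is handed in: The brass candlestick stands upright and at rest with its whole base on the mat (centres within 21 mm), and the black candlestick, succulent, clock and dish are within 15 mm of where they were (horizontal distance between brass_candlestick and mat below 0.021 m and height (world z) of brass_candlestick below 0.004 m and angle between each of brass_candlestick, black_candlestick's own z axis and vertical below 0.05 rad and linear speed of brass_candlestick below 0.01 m/s and distance of each of black_candlestick, succulent, clock, dish from where it was at the start of the episode below 0.015 m); the robot touches nothing.
It fails at once if the brass candlestick is lifted off the chest top (height (world z) of brass_candlestick above 0.01 m).
It fails at once if the brass candlestick tips by more than about 12 degrees (angle between brass_candlestick's own z axis and vertical above 0.21 rad).
It fails at once if the stem or candle of the brass candlestick is touched (contact force between anything else and brass_candlestick_stem above 0.5 N).
It fails at once if the brass candlestick is gripped or shoved hard (over 20 N) (contact force between the fingers and brass_candlestick above 20 N).
It fails at once if the black candlestick, succulent, clock or dish is moved (distance of any of black_candlestick, succulent, clock, dish from where it was at the start of the episode above 0.015 m).
It also fails if it takes over 61 s, if anything falls off the work surface, if the arm or the gripper's body presses on something with over 40 N, if the wrist force passes 120 N, or if a joint passes its speed limit or range.

## Robot

A 6-joint arm with a two-finger parallel gripper is mounted at the origin on the work surface. World frame = base frame: x ahead of the robot, y to its left, z up, the work surface at z = 0. Lengths are in mm, angles in rad, forces in N, time in s.
With the tool pointing down it reaches from about 300 to 1000 mm from the base axis. Payload 5.1 kg.
Tool frame: the origin (TCP) lies midway between the tips of the shut fingers; the grasp point (between the pads) lies 19 mm behind it (ctrl.grip_point_offset is the distance from the TCP to the grasp point, in mm); z points along the fingers, y is the line along which they close (so a half turn about z gives the same grasp; the last joint's range is limited). The gripper opens to 95 mm and grips with 3 to 60 N. Pads are 20 mm wide; open, the fingers measure 119 mm over their backs; the gripper's body (75 mm by 180 mm) begins 59 mm behind the grasp point.
Start: joints at [-1.317, 0.124, 1.65, -0, 1.367, -0.083], TCP at [214.772, -613.48, 214.656] pointing down, gripper open.
Joint ranges: [-2.61, 2.61], [-1.02, 2.33], [0.03, 2.71], [-1.35, 4.49], [0.32, 2.68], [-2.91, 2.91]. Speed limits (rad/s): [2.57, 2.57, 3.14, 3.14, 3.14, 3.14].

## Interface

Orientations are given as a unit quaternion [x, y, z, w].
In Python, from workcell import ctrl, vision, nets gives the robot as it stands.
- The arm moves only by the tool drive_tool, never from a script. Its argument "deltas" is one flat list of numbers, 7 for each row, row after row: the shift along the tool's x, y, z in units of 40 mm (1.0 is 40 mm), then the turn, a rotation vector about the tool's x, y, z in rad, then the closure, from -1 (fully open) to 1 (shut), so that 0 is half open. In form: [dx, dy, dz, rx, ry, rz, jaw, dx, dy, dz, rx, ry, rz, jaw, ...]. A call has 1 to 12 rows; each row shifts and turns the commanded pose from where the row before left it, along the tool's axes as they then stand; what a row does not reach is not made up. A row lasts 1/12 s, in which the tool goes at most 41.7 mm and 7.16 degrees, less where a joint would pass 70% of its speed; a pose out of reach is approached as far as the arm can. A call is refused whole if a number of a shift passes 1 or a number of a turn 0.125, either way. A call with a gripper value outside its range is refused whole. The fingers move at their own pace and stop on an object; the grip force is fixed at half the most. Time passes only in rows, so rows that do not move let the fingers close. It gives the time, the measured TCP pose, the force, the opening and the grip force at its end, in the units of the state.
- ctrl.get_obs(): the state, without advancing time (a new reading comes with each control period).
- vision.capture(name): name is "scene" or "top" or "wrist"; returns a dict with "color" (400x640x3 uint8, red, green, blue), "fx", "fy", "cx", "cy" (pixels), "D" ([k1, k2, p1, p2, k3] as OpenCV has them; the pictures are not rectified), "xyz" and "rotation" of the camera in the world. Camera axes: x right, y down, z forward; pixel columns grow to the right and rows downward; lengths in mm; the calibration is good to about 2 mm. A picture is of the moment at which its call begins. There is no depth.
- ctrl.hand_in(): hands the job in; it is judged then, once.
Trained networks look in the newest picture that a camera, given by its name, has taken for a name from the list of things; names that differ only in an ending like _2 or _b are one class to them, and where a whole thing is asked for, a point or a joint stands for the part that bears it (a point fixed in the world has none). Each returns a list of dicts, best first, with "p" (0 to 1); they miss things now and then, are a little off and sometimes report something else, mostly with a low value. They report only what shows in the picture. A call takes as long as a camera call.
- nets.look_for(camera, target): "location" ([column, row] in pixels, amid what is visible of it).
- nets.tip_of(camera, target): "location" ([column, row] in pixels: a listed point, or the origin of a listed thing).
The state is a dict: "clock": time; "qpos": joint angles; "dq": joint speeds; "joint_torque": joint torques, N m; "eef_pos": TCP position; "orientation": TCP orientation; "force": force on the tool from outside, world axes, zero at the start; "torque": the same for the moment, N m; "finger_gap": finger opening in mm; "gripper_force": force on a finger pad.
Only numpy, scipy, OpenCV 4.12 (cv2) and the standard library are available. Lean on these libraries where they do the work, as an engineer would, in place of code of your own. Each camera call takes 0.05 s, during which the arm holds its last target. There are 200 camera calls.

## Working session

There is one attempt and no reset: what is moved stays moved. The work goes in short steps, Python scripts to look and compute and a tool call to move; the robot and the scene stay as the last step left them, time stands still between calls to the robot, and variables do not carry over. Pictures are saved under pics/ and viewed, at most 10 in all, crops included, and the job is handed in when it is done.

Besides the shell and the picture viewer there is one more tool, called after "Request:" as name(argument=value, ...) on one line, values as JSON. drive_tool: Moves the arm, as the interface text tells. Its arguments: {"type":"object","properties":{"deltas":{"type":"array"}},"required":["deltas"]}

```bash
mkdir -p pics; cat > h.py <<'E'
import numpy as np, cv2
from workcell import ctrl, vision, nets
def ray(c,px):
    K=np.array([[c['fx'],0,c['cx']],[0,c['fy'],c['cy']],[0,0,1]])
    u=cv2.undistortPoints(np.array([[px]],float),K,np.array(c['D'],float))[0,0]
    R=np.array(c['rotation'],float)
    if R.shape!=(3,3):
        from scipy.spatial.transform import Rotation as Q
        R=Q.from_quat(R).as_matrix()
    return R@np.array([u[0],u[1],1])
def ground(c,px,z=0):
    d=ray(c,px);p=np.array(c['xyz'],float);return (p+d*(z-p[2])/d[2])[:2].round(1)
E
python3 - <<'E'
from h import *
ims=[]
for n in ['top','scene']:
    c=vision.capture(n);cv2.imwrite(f'pics/{n}1.png',c['color'][:,:,::-1])
    print(n,c['xyz'])
    for t in ['brass_candlestick','mat','black_candlestick','succulent','clock','dish']:
        print(t,[(np.round(r['location']),round(r['p'],2),ground(c,r['location'])) for r in nets.tip_of(n,t)[:2]])
o=ctrl.get_obs();print(o['eef_pos'],o['orientation'],o['clock'],o['finger_gap'])
E
```

```text
top [555.72581517   6.23455318 927.76853553]
brass_candlestick [(array([431., 249.]), 0.87, array([ 550.9, -240.3]))]
mat [(array([332., 233.]), 0.68, array([581.6, -17.6]))]
black_candlestick [(array([234., 268.]), 0.77, array([497.7, 197.5]))]
succulent [(array([261., 152.]), 0.65, array([761.9, 146.4]))]
clock [(array([388., 152.]), 0.94, array([ 768.1, -142.8]))]
dish [(array([336., 150.]), 0.97, array([768.9, -24.3]))]
scene [1256.38289925  303.58004153  748.50997397]
brass_candlestick []
mat [(array([318., 191.]), 0.74, array([581.4, -21.8]))]
black_candlestick [(array([421., 194.]), 0.65, array([490.7, 199. ]))]
succulent [(array([357., 277.]), 0.64, array([765.1, 148.9]))]
clock [(array([229., 230.]), 0.69, array([ 768.4, -143.8]))]
dish [(array([280., 250.]), 0.55, array([769. , -19.9]))]
[ 214.78963424 -613.5402299   214.74571482] [9.85854180e-01 1.67605268e-01 1.32084631e-05 9.88057827e-05] 0.7 95.05678949430497
```

View pics/top1.png

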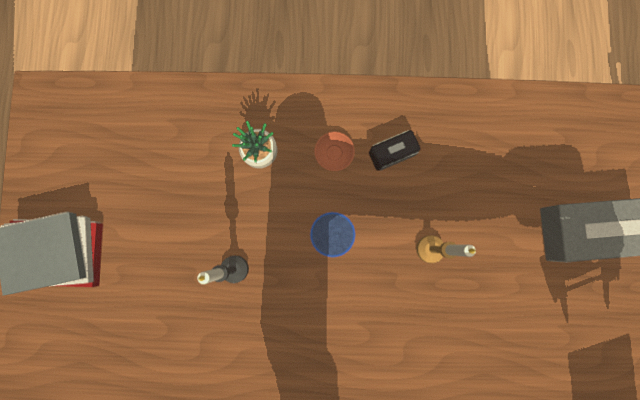

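View pics/scene1.png

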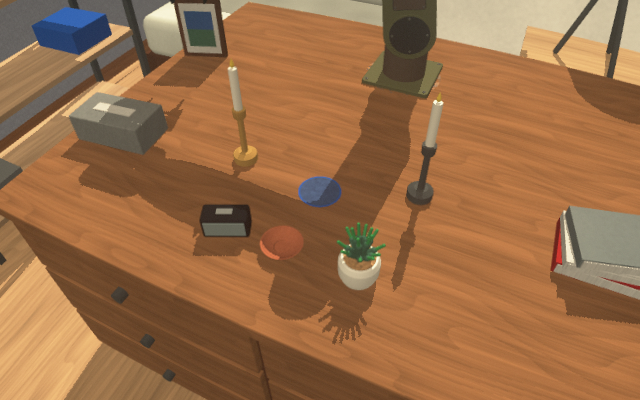

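The views agree: the brass base is at about (551, -240), top pixel (431, 249). The mat is at (581, -19), top pixel (332, 233). I'll push along +y with the fingers tilted and partly open as a V, starting from a point well short of the stick.

Request:
drive_tool(deltas=[0.774,-0.223,0,0,0,0,0.33,0.774,-0.223,0,0,0,0,0.33,0.774,-0.223,0,0,0,0,0.33,0.774,-0.223,0,0,0,0,0.33,0.774,-0.223,0,0,0,0,0.33,0.774,-0.223,0,0,0,0,0.33,0.774,-0.223,0,0,0,0,0.33,0.774,-0.223,0,0,0,0,0.33,0.774,-0.223,0,0,0,0,0.33,0.774,-0.223,0,0,0,0,0.33,0.774,-0.223,0,0,0,0,0.33,0.774,-0.223,0,0,0,0,0.33])

```text
clock: 1.7
eef_pos: [531.2, -388.6, 214.8]
orientation: [0.986, 0.168, 0.0, 0.0]
force: [1.2, -0.4, -0.0]
finger_gap: 32.4
gripper_force: 0.0
```

Request:
drive_tool(deltas=[0,0,0,0,0,-0.1218,0.33,0,0,0,0,0,-0.1218,0.33,0,0,0,0,0,-0.1218,0.33,0,0,0,0,0,-0.1218,0.33,0,0,0,0,0,-0.1218,0.33,0,0,0,0,0,-0.1218,0.33,0,0,0,0,0,-0.1218,0.33,0,0,0,0,0,-0.1218,0.33,0,0,0,0,0,-0.1218,0.33,0,0,0,0,0,0,0.33])

```text
clock: 2.53
eef_pos: [530.0, -389.7, 214.7]
orientation: [0.753, 0.658, -0.0, -0.0]
force: [-0.1, 0.1, 0.4]
finger_gap: 31.8
gripper_force: 0.0
```

Request:
drive_tool(deltas=[0,0,0,0,0.105,0,0.33,0,0,0,0,0.105,0,0.33,0,0,0,0,0.105,0,0.33,0,0,0,0,0.105,0,0.33,0,0,0,0,0.105,0,0.33,0,0,0,0,0,0,0.33,0,0,0,0,0,0,0.33])

```text
clock: 3.12
eef_pos: [529.4, -390.5, 213.0]
orientation: [0.73, 0.633, 0.195, -0.171]
force: [0.4, 1.1, -0.2]
finger_gap: 31.6
gripper_force: 0.0
```

```bash
cat > st.py <<'E'
from h import *
import sys
from scipy.spatial.transform import Rotation as Q
o=ctrl.get_obs();R=Q.from_quat(o['orientation']).as_matrix();p=np.array(o['eef_pos'])
print(o['clock'],p.round(1),R.round(3).tolist(),np.round(o['qpos'],2),round(o['finger_gap'],1),np.round(o['force'],1))
C=np.array([551,-240.3,0.]);
if len(sys.argv)>1: # target x y z -> deltas in units
    t=np.array(list(map(float,sys.argv[1:4])));print('delta',(R.T@(t-p)/40).round(3))
E
python3 st.py 540 -320 100
python3 - <<'E'
from h import *
c=vision.capture('scene');cv2.imwrite('pics/s2.png',c['color'][:,:,::-1]);print(ground(c,(245,158)))
c=vision.capture('top')
print([(ground(c,r['location']),r['p']) for r in nets.tip_of('top','brass_candlestick')])
E
```

```text
3.1167 [ 529.4 -390.5  213. ] [[0.123, 0.99, 0.068], [0.857, -0.141, 0.496], [0.501, -0.003, -0.865]] [-0.88  0.34  1.47  0.38  1.7  -0.76] 31.6 [ 0.4  1.1 -0.2]
delta [0.127 0.022 3.338]
[ 552.5 -235.7]
[(array([ 553.8, -232.4]), 0.79)]
```

View pics/s2.png

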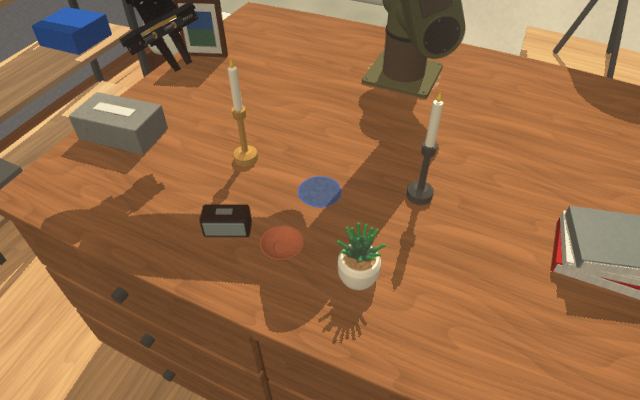

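The gripper is tilted 30° and clear of everything. The base is now estimated at (552, -237), scene pixel (245, 158). Next I descend behind it.

```bash
python3 st.py 541 -320 100; python3 st.py 541 -315 8.5 | tail -1
```

```text
3.2667 [ 530.5 -389.   215.5] [[0.119, 0.991, 0.069], [0.858, -0.137, 0.495], [0.499, 0.001, -0.866]] [-0.88  0.34  1.47  0.38  1.7  -0.76] 31.3 [-0.3  0.1  0.7]
delta [0.07  0.021 3.375]
delta [-9.650e-01  3.000e-03  5.418e+00]
```

Request:
drive_tool(deltas=[0.012,0.003,0.56,0,0,0,0.33,0.012,0.003,0.56,0,0,0,0.33,0.012,0.003,0.56,0,0,0,0.33,0.012,0.003,0.56,0,0,0,0.33,0.012,0.003,0.56,0,0,0,0.33,0.012,0.003,0.56,0,0,0,0.33,-0.17,-0.003,0.33,0,0,0,0.33,-0.17,-0.003,0.33,0,0,0,0.33,-0.17,-0.003,0.33,0,0,0,0.33,-0.17,-0.003,0.33,0,0,0,0.33,-0.17,-0.003,0.33,0,0,0,0.33,0,0,0,0,0,0,0.33])

```text
clock: 4.27
eef_pos: [538.5, -315.7, 21.8]
orientation: [0.728, 0.633, 0.195, -0.173]
force: [-0.3, 0.5, -0.3]
finger_gap: 31.8
gripper_force: 0.0
```

```bash
python3 st.py 541 -315 8.5; python3 - <<'E'
from h import *
c=vision.capture('scene');a=cv2.resize(c['color'][80:260,160:400,::-1],None,fx=3,fy=3)
w=vision.capture('wrist')['color'][:,:,::-1]
cv2.imwrite('pics/s3.png',a)
cv2.imwrite('pics/w3.png',w)
E
```

```text
4.2667 [ 538.5 -315.7   21.8] [[0.121, 0.99, 0.065], [0.855, -0.138, 0.5], [0.504, -0.005, -0.864]] [-0.8   0.44  1.68  0.41  1.38 -0.82] 31.8 [-0.3  0.5 -0.3]
delta [-0.146  0.061  0.301]
```

View pics/s3.png

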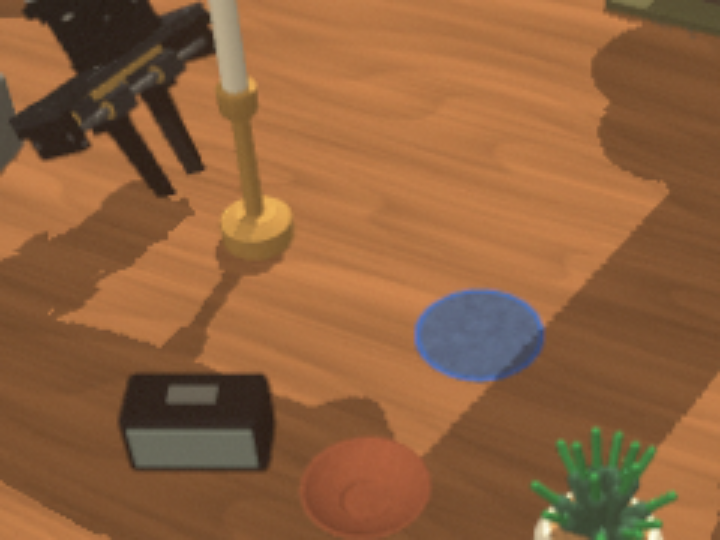

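View pics/w3.png

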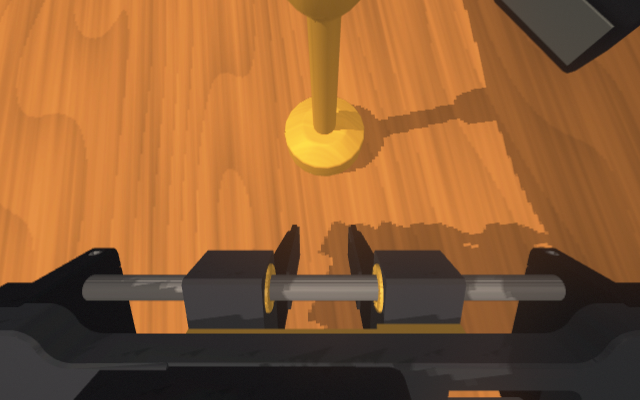

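The wrist view shows the base centred on the fingers, with its column at about 324 and the finger midpoint at about 323. I'll lower to rim height and approach.

Request:
drive_tool(deltas=[-0.075,0,0.14,0,0,0,0.33,-0.075,0,0.14,0,0,0,0.33,0,0,0,0,0,0,0.33,0,0,0,0,0,0,0.33,0.087,0,0.05,0,0,0,0.33,0.087,0,0.05,0,0,0,0.33,0.087,0,0.05,0,0,0,0.33,0.087,0,0.05,0,0,0,0.33,0.087,0,0.05,0,0,0,0.33,0.087,0,0.05,0,0,0,0.33,0,0,0,0,0,0,0.33])

```text
clock: 5.28
eef_pos: [543.7, -291.6, 13.1]
orientation: [0.728, 0.635, 0.196, -0.171]
force: [0.3, 0.2, 0.4]
finger_gap: 31.6
gripper_force: 0.0
```

```bash
python3 st.py 541 -315 8.5
```

```text
5.2833 [ 543.7 -291.6   13.1] [[0.118, 0.991, 0.068], [0.857, -0.137, 0.497], [0.502, -0.0, -0.865]] [-0.77  0.43  1.72  0.43  1.35 -0.81] 31.6 [0.3 0.2 0.4]
delta [-0.567  0.014 -0.197]
```

Request:
drive_tool(deltas=[-0.05,0,0.09,0,0,0,0.33,0,0,0,0,0,0,0.33,0.087,0,0.05,0,0,0,0.33,0.087,0,0.05,0,0,0,0.33,0.087,0,0.05,0,0,0,0.33,0.087,0,0.05,0,0,0,0.33,0.087,0,0.05,0,0,0,0.33,0.087,0,0.05,0,0,0,0.33,0.087,0,0.05,0,0,0,0.33,0.087,0,0.05,0,0,0,0.33,0.087,0,0.05,0,0,0,0.33,0.087,0,0.05,0,0,0,0.33])

```text
clock: 6.28
eef_pos: [549.3, -252.8, 9.1]
orientation: [0.728, 0.634, 0.196, -0.17]
force: [-0.1, -3.9, -0.4]
finger_gap: 32.0
gripper_force: 1.2
```

```bash
cat > m.py <<'E'
import st
from h import *
import sys
w=vision.capture('wrist');cv2.imwrite(f'pics/w{sys.argv[4]}.png',w['color'][:,:,::-1])
for n in ['top','scene','wrist']:
    if n!='wrist': c=vision.capture(n)
    else: c=w
    for t in ['brass_candlestick','mat']:
        print(n,t,[(ground(c,r['location']),round(r['p'],2),np.round(r['location'])) for r in nets.tip_of(n,t)[:1]])
E
python3 m.py 580 -53 9 4
```

```text
6.2833 [ 549.3 -252.8    9.1] [[0.119, 0.99, 0.069], [0.857, -0.138, 0.496], [0.501, 0.0, -0.866]] [-0.73  0.4   1.77  0.45  1.31 -0.78] 32.0 [-0.1 -3.9 -0.4]
delta [4.373 0.073 2.531]
top brass_candlestick [(array([ 553.6, -221.3]), 0.97, array([423., 248.]))]
top mat [(array([ 763.6, -141.3]), 0.62, array([388., 154.]))]
scene brass_candlestick [(array([ 552.3, -212.3]), 0.83, array([253., 160.]))]
scene mat [(array([582.8, -22.4]), 0.97, array([317., 191.]))]
wrist brass_candlestick [(array([ 553.4, -216.2]), 0.76, array([322., 192.]))]
wrist mat []
```

View pics/w4.png

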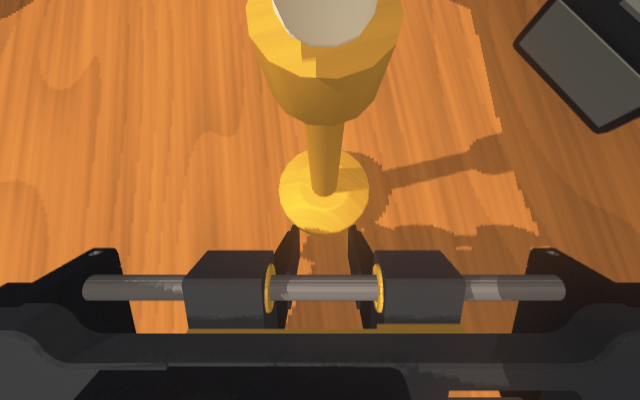

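The push is running at 3.9 N with the base nested between the fingertips. Wrist image: base at (322, 192). I'll carry on straight.

Request:
drive_tool(deltas=[0.087,0,0.05,0,0,0,0.33,0.087,0,0.05,0,0,0,0.33,0.087,0,0.05,0,0,0,0.33,0.087,0,0.05,0,0,0,0.33,0.087,0,0.05,0,0,0,0.33,0.087,0,0.05,0,0,0,0.33,0.087,0,0.05,0,0,0,0.33,0.087,0,0.05,0,0,0,0.33,0.087,0,0.05,0,0,0,0.33,0.087,0,0.05,0,0,0,0.33,0.087,0,0.05,0,0,0,0.33,0.087,0,0.05,0,0,0,0.33])

```text
clock: 7.73
eef_pos: [555.8, -204.6, 9.1]
orientation: [0.728, 0.634, 0.196, -0.171]
force: [-1.3, -3.2, -1.3]
finger_gap: 31.7
gripper_force: 1.0
```

Request:
drive_tool(deltas=[0.087,0,0.05,0,0,0,0.33,0.087,0,0.05,0,0,0,0.33,0.087,0,0.05,0,0,0,0.33,0.087,0,0.05,0,0,0,0.33,0.087,0,0.05,0,0,0,0.33,0.087,0,0.05,0,0,0,0.33,0.087,0,0.05,0,0,0,0.33,0.087,0,0.05,0,0,0,0.33,0.087,0,0.05,0,0,0,0.33,0.087,0,0.05,0,0,0,0.33,0.087,0,0.05,0,0,0,0.33,0.087,0,0.05,0,0,0,0.33])

```text
clock: 8.73
eef_pos: [562.4, -156.9, 9.3]
orientation: [0.728, 0.634, 0.196, -0.17]
force: [0.1, -2.0, -1.1]
finger_gap: 31.4
gripper_force: 1.0
```

Request:
drive_tool(deltas=[0.087,0,0.05,0,0,0,0.33,0.087,0,0.05,0,0,0,0.33,0.087,0,0.05,0,0,0,0.33,0.087,0,0.05,0,0,0,0.33,0.087,0,0.05,0,0,0,0.33,0.087,0,0.05,0,0,0,0.33,0.087,0,0.05,0,0,0,0.33,0.087,0,0.05,0,0,0,0.33,0.087,0,0.05,0,0,0,0.33,0.087,0,0.05,0,0,0,0.33])

```text
clock: 9.57
eef_pos: [567.9, -117.2, 9.5]
orientation: [0.728, 0.634, 0.196, -0.17]
force: [-0.2, -1.1, -1.6]
finger_gap: 31.8
gripper_force: 1.0
```

```bash
python3 m.py 577.5 -54 9 5
```

```text
9.5667 [ 567.9 -117.2    9.5] [[0.119, 0.991, 0.069], [0.857, -0.137, 0.496], [0.501, -0.0, -0.865]] [-0.53  0.3   1.9   0.52  1.21 -0.65] 31.8 [-0.2 -1.1 -1.6]
delta [1.376 0.02  0.812]
top brass_candlestick [(array([577.7, -88.6]), 0.87, array([363., 235.]))]
top mat [(array([579.6, -19.2]), 0.92, array([332., 234.]))]
scene brass_candlestick [(array([574. , -72.8]), 0.92, array([299., 182.]))]
scene mat [(array([582.9, -16.3]), 0.84, array([320., 192.]))]
wrist brass_candlestick [(array([570.5, -83.6]), 0.67, array([321., 196.]))]
wrist mat []
```

View pics/w5.png

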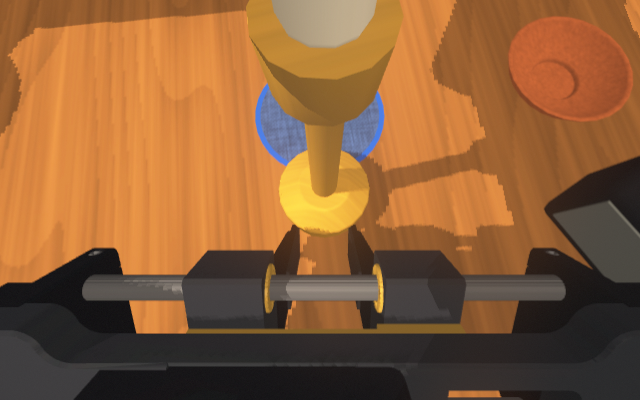

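The wrist view shows the mat dead ahead: mat centre column is about 320, base about 323. Roughly 64 mm remain.

Request:
drive_tool(deltas=[0.087,0,0.05,0,0,0,0.33,0.087,0,0.05,0,0,0,0.33,0.087,0,0.05,0,0,0,0.33,0.087,0,0.05,0,0,0,0.33,0.087,0,0.05,0,0,0,0.33,0.087,0,0.05,0,0,0,0.33,0.087,0,0.05,0,0,0,0.33,0.087,0,0.05,0,0,0,0.33,0.087,0,0.05,0,0,0,0.33,0.087,0,0.05,0,0,0,0.33,0.087,0,0.05,0,0,0,0.33,0.087,0,0.05,0,0,0,0.33])

```text
clock: 11.02
eef_pos: [574.5, -69.5, 9.6]
orientation: [0.728, 0.634, 0.196, -0.17]
force: [-0.5, -3.8, 0.3]
finger_gap: 32.1
gripper_force: 1.3
```

Request:
drive_tool(deltas=[0.087,0,0.05,0,0,0,0.33,0.087,0,0.05,0,0,0,0.33,0.065,0,0.037,0,0,0,0.33,0.044,0,0.025,0,0,0,0.33,0,0,0,0,0,0,0.33,0,0,0,0,0,0,0.33])

```text
clock: 11.52
eef_pos: [576.2, -56.4, 9.7]
orientation: [0.728, 0.634, 0.196, -0.171]
force: [-0.0, -1.1, -1.1]
finger_gap: 32.0
gripper_force: 0.3
```

```bash
python3 m.py 577 -53 9 6;python3 - <<'E'
from h import *
c=vision.capture('scene');d=vision.capture('top')
a=cv2.resize(c['color'][130:240,240:400,::-1],(480,330));b=cv2.resize(d['color'][195:275,290:370,::-1],(320,330))
cv2.imwrite('pics/e6.png',np.hstack([a,b]))
E
```

```text
11.5167 [576.2 -56.4   9.7] [[0.119, 0.991, 0.069], [0.857, -0.137, 0.497], [0.502, -0.0, -0.865]] [-0.44  0.27  1.94  0.55  1.17 -0.58] 32.0 [-0.  -1.1 -1.1]
delta [0.067 0.008 0.06 ]
top brass_candlestick [(array([583.5, -24.5]), 0.58, array([335., 232.]))]
top mat [(array([584.9, -19.3]), 0.82, array([332., 231.]))]
scene brass_candlestick [(array([576.9, -15. ]), 0.68, array([321., 190.]))]
scene mat [(array([578.4, -20.7]), 0.72, array([319., 190.]))]
wrist brass_candlestick [(array([578.6, -19.2]), 0.77, array([320., 191.]))]
wrist mat []
```

View pics/e6.png

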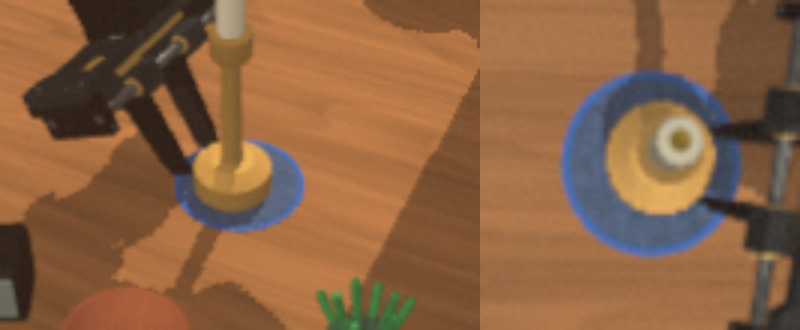

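The base stands wholly on the mat, about 5 mm off centre (crop base (660, 158), mat (651, 164)). I'll back straight off.

Request:
drive_tool(deltas=[-0.087,0,-0.05,0,0,0,0.33,-0.087,0,-0.05,0,0,0,0.33,-0.17,0,-0.1,0,0,0,0.33,-0.35,0,-0.2,0,0,0,0.33,-0.35,0,-0.2,0,0,0,0.33,-0.35,0,-0.2,0,0,0,0.33,-0.2,0,-0.3,0,0,0,0.33,-0.2,0,-0.3,0,0,0,0.33,0,0,0,0,0,0,0.33,0,0,0,0,0,0,0.33,0,0,0,0,0,0,0.33])

```text
clock: 12.98
eef_pos: [564.0, -146.2, 22.4]
orientation: [0.728, 0.634, 0.196, -0.17]
force: [0.2, 0.1, -0.7]
finger_gap: 32.0
gripper_force: 0.0
```

```bash
python3 m.py 577 -53 9 7;python3 - <<'E'
from h import *
c=vision.capture('scene')
cv2.imwrite('pics/e7.png',c['color'][:,:,::-1])
E
```

```text
12.9833 [ 564.  -146.2   22.4] [[0.119, 0.991, 0.069], [0.857, -0.137, 0.497], [0.501, 0.0, -0.865]] [-0.58  0.3   1.87  0.5   1.25 -0.67] 32.0 [ 0.2  0.1 -0.7]
delta [1.866 0.003 1.47 ]
top brass_candlestick [(array([580.1, -21.9]), 0.84, array([333., 234.]))]
top mat [(array([584.2, -17.3]), 0.59, array([331., 232.]))]
scene brass_candlestick []
scene mat [(array([581.1, -23.5]), 0.88, array([317., 190.]))]
wrist brass_candlestick [(array([578. , -20.4]), 0.88, array([320.,  93.]))]
wrist mat []
```

View pics/e7.png

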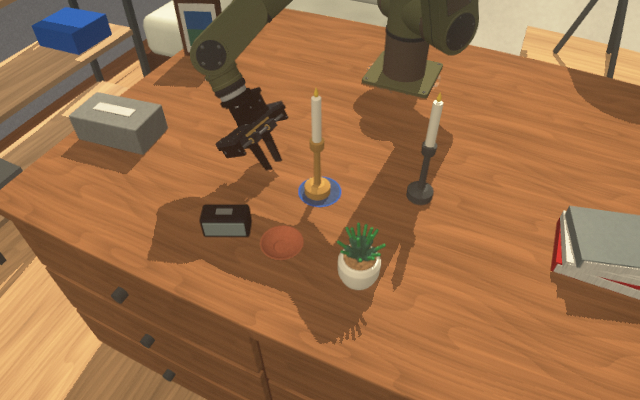

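The candlestick stands upright on the mat, scene pixel (317, 189), with the arm clear and the other things where they were.

```bash
python3 -c "
from workcell import ctrl
print(ctrl.hand_in())"
```

```text
the job is handed in; nothing more can be done
None
```

The brass candlestick was pushed upright onto the blue mat, about 5 mm off centre by the camera images, with the other things where they were, and the job is handed in (no verdict was returned).

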